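# Angle a slotted rail past the retaining post into its storage bay

## Robot

A 6-joint arm with a two-finger parallel gripper is mounted at the origin on a cart in front of the work surface, level with it; the furniture and walls round the work are solid. World frame = base frame: x ahead of the robot, y to its left, z up, the work surface at z = 0. Lengths are in m, angles in rad, forces in N, time in s.
With the tool pointing down it reaches from about 0.325 to 0.925 m from the base axis. Payload 3.1 kg.
Tool frame: the origin (TCP) lies at the very end of the fingers, on their centre line; the grasp point (between the pads) lies 19 mm behind it (pinch_z is the distance from the TCP to the grasp point, in m); z points along the fingers, y is the line along which they close (so a half turn about z gives the same grasp; the last joint's range is limited). The gripper opens to 85 mm and grips with 20 to 120 N. Pads are 22 mm wide; open, the fingers measure 114 mm over their backs; the gripper's body (76 mm by 85 mm) begins 54 mm behind the grasp point. The pads swing forward as they close: fully open they stand 13 mm farther back than shut.
Start: joints at [-1.299, 0.217, 1.613, -0, 1.311, -0.112], TCP at [0.234, -0.58, 0.231] pointing down, gripper open.
Joint ranges: [-2.75, 2.75], [-0.78, 2.1], [0.31, 2.55], [-1.13, 4.27], [0.13, 2.63], [-2.58, 2.58]. Speed limits (rad/s): [2.79, 2.79, 3.14, 3.14, 3.14, 3.14].

## Interface

Orientations are given as a rotation vector (axis times angle).
In Python, from cell import * gives the robot as it stands. Calls block until the motion is done:
- goto(position, orientation): joint-space move of the TCP to a pose.
- move_linear(position, speed=0.15, ori=None): straight line of the TCP; ori=None keeps the orientation; speed is the mean speed in m/s.
- move_j(angles): joint-space move.
- gripper_to(opening, strength=None): finger opening in m; strength is the grip in N (None keeps the last); returns when the fingers have stopped.
- hold(seconds).
- solve_ik(position, orientation): joint angles nearest the present ones, or None.
- read_state(): the state.
- camera(name): name is "scene" or "top" or "wrist"; returns a dict with "image" (400x640x3 uint8, blue, green, red), "range_z" (400x640 float32, m along the optical axis (not along the pixel's ray), 0 where there is no reading), "intrinsics" (3x3 intrinsics, pixels), "distortion" ([k1, k2, p1, p2, k3] as OpenCV has them; the pictures are not rectified), "extrinsics" (4x4, takes a point from camera to world coordinates); the wrist camera has in their place "tool_from_camera" (4x4, takes a point from camera to tool coordinates, whose origin is the TCP and whose axes are the flange's). Camera axes: x right, y down, z forward; pixel columns grow to the right and rows downward; lengths in m; the calibration is good to about 2 mm. A picture is of the moment at which its call begins: read the wrist's pose just before it.
A pose or a line that the arm cannot do raises IKError and nothing moves.
- finish_job(): hands the job in; it is judged then, once.
The state is a dict: "t": time; "q": joint angles; "joint_velocities": joint speeds; "effort": joint torques, N m; "eef_pos": TCP position; "tool_rot": TCP orientation; "ft_force": force on the tool from outside, world axes, zero at the start; "moment": the same for the moment, N m; "finger_gap": finger opening in m; "gripper_force": force on a finger pad.
Only numpy, scipy, OpenCV 4.12 (cv2) and the standard library are available. Lean on these libraries where they do the work, as an engineer would, in place of code of your own. Each camera call takes 0.05 s, during which the arm holds its last target. There are 200 camera calls.

## Task

Push the loose slotted aluminium rail into the blue storage bay in front of the monitor: nudge one end in behind the yellow post first, then push the other end round, so that the rail finally lies fully inside the bay, flat against its back fence. Only push it along the bench with the fingers, never lift or tip it, and leave the wafer carrier, the sample box and the bottle where they stand. Finish with the hand clear of everything.

Things in the scene. Friction and masses are not known exactly. Their poses are not given: they have to be found in the camera images.
- rail: Loose straight slotted aluminium rail with black end caps, 20 mm wide (its x), 160 mm long (its y), 20 mm high, about 0.3 kg; it slides flat on the bench. Origin at the centre of its underside, z up. Both ends are alike. It starts outside the bay mouth (negative x of the bay, shifted to negative y), roughly parallel to the fence; the end of larger bay y goes in behind the post.
- end_a (a point): Centre of the rail's end face at its +y end, 10 mm above its underside.
- end_b (a point): Centre of the rail's end face at its -y end, 10 mm above its underside.
- bay: Fixed blue bay, open above and at its mouth; floor: the bare bench. Origin on the bench, mid inner face of the back fence; x points into the fence (from mouth to monitor), y along it. Fence 190 mm long, 6 thick, 30 high. Cheeks at both ends, 6 thick, 30 high, reach to x = -28 mm; inner faces at y = +-89 mm. Home, the rail lies along y with its centre at x = -10 mm.
- post: Fixed upright yellow post with a black band, diameter 16 mm, 45 mm high, in front of the bay mouth, 54 mm from the inner face of the fence (46 mm free between them), 30 to 46 mm to the bay's +y side of its middle. Origin on its axis at the bench; its axes are parallel to the bay's.
- wafer_carrier: Loose round orange wafer carrier, diameter 70 mm, 14 mm high; to be left alone. Origin at the centre of its underside.
- sample_box: Loose sample box with a red lid, 48 by 58 mm, 52 mm high; to be left alone. Origin at the centre of its underside.
- brown_bottle: Loose bottle with brownish content, standing beyond the rail, away from the aligner, and a black ring under its cap, diameter 48 mm, 80 mm high; to be left alone. Origin at the centre of its underside.

How it is judged:
On the way:
1. one end of the rail is behind the post while its other end is still outside the bay (((x of end_a in the frame of post above 0 m and y of end_a in the frame of post above 0 m and x of end_a in the frame of bay above -0.05 m and x of end_b in the frame of bay below -0.04 m) or (x of end_b in the frame of post above 0 m and y of end_b in the frame of post above 0 m and x of end_b in the frame of bay above -0.05 m and x of end_a in the frame of bay below -0.04 m))), for 0.05 s.
At the end, for the whole second after the job is handed in: The rail lies at rest on the bench between the two cheeks, parallel to the back fence within 0.06 rad, its centre line at most 16 mm from the fence's inner face (10 mm when touching); the bystanders stand within 20 mm of where they were (x of rail in the frame of bay between -0.016 and -0.005 m and y of rail in the frame of bay between -0.014 and 0.014 m and angle between the y axis of rail and the y axis of bay, either way round below 0.06 rad and height (world z) of rail below 0.004 m and angle between rail's own z axis and vertical below 0.05 rad and linear speed of rail below 0.01 m/s and distance of each of wafer_carrier, sample_box, brown_bottle from where it was at the start of the episode below 0.02 m and angle between each of wafer_carrier, sample_box, brown_bottle's own z axis and vertical below 0.2 rad).
It fails at once if the rail is lifted off the bench or tipped (height (world z) of rail above 0.012 m or angle between rail's own z axis and vertical above 0.25 rad).
It fails at once if the wafer carrier is moved or tipped over (distance of wafer_carrier from where it was at the start of the episode above 0.02 m or angle between wafer_carrier's own z axis and vertical above 0.4 rad).
It fails at once if the sample box is moved or tipped over (distance of sample_box from where it was at the start of the episode above 0.02 m or angle between sample_box's own z axis and vertical above 0.4 rad).
It fails at once if the bottle is moved or tipped over (distance of brown_bottle from where it was at the start of the episode above 0.02 m or angle between brown_bottle's own z axis and vertical above 0.4 rad).
It also fails if it takes over 72 s, if anything falls off the work surface, if the arm or the gripper's body presses on something with over 40 N, if the wrist force passes 120 N, or if a joint passes its speed limit or range.

## Working session

There is one attempt and no reset: what is moved stays moved. The work goes in short steps, each a Python script; the robot and the scene stay as the last script left them, time stands still between calls to the robot, and variables do not carry over. Pictures are saved under pics/ and viewed, at most 10 in all, crops included, and the job is handed in when it is done.

```bash
mkdir -p pics; ls; python3 - <<'E'
from cell import *
import cv2,pickle
d={n:camera(n) for n in("top","scene")}
pickle.dump(d,open('c0.pkl','wb'))
for n in d: cv2.imwrite(f'pics/{n}0.png',d[n]['image']); print(n,d[n]['extrinsics'].round(3).tolist(),d[n]['intrinsics'].round(1).tolist(),d[n]['distortion'])
s=read_state();print(s['t'],s['eef_pos'],s['tool_rot'])
E
```

```text
pics
top [[0.027, -0.982, 0.187, 0.322], [-1.0, -0.029, -0.004, 0.391], [0.009, -0.187, -0.982, 0.987], [0.0, 0.0, 0.0, 1.0]] [[501.1, 0.0, 317.4], [0.0, 501.1, 202.9], [0.0, 0.0, 1.0]] [-0.15581176  0.          0.          0.          0.        ]
scene [[-0.874, -0.184, 0.449, 0.148], [-0.486, 0.357, -0.798, 1.05], [-0.013, -0.916, -0.401, 0.399], [0.0, 0.0, 0.0, 1.0]] [[425.9, 0.0, 315.1], [0.0, 425.9, 197.6], [0.0, 0.0, 1.0]] [-0.11326557  0.          0.          0.          0.        ]
0.1 [ 0.23384083 -0.57880384  0.23009162] [-3.08177809e+00 -5.98719302e-01  2.64580013e-04]
```

View pics/top0.png

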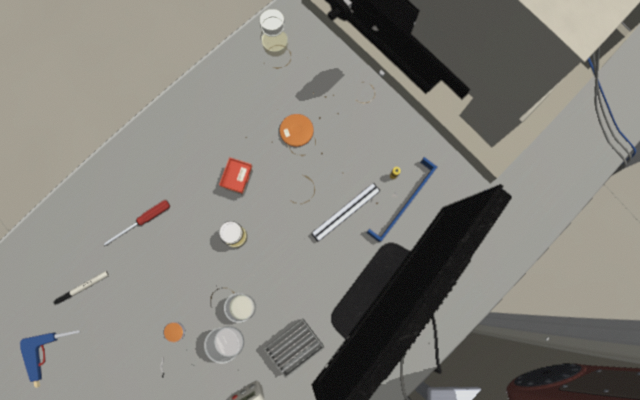

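View pics/scene0.png

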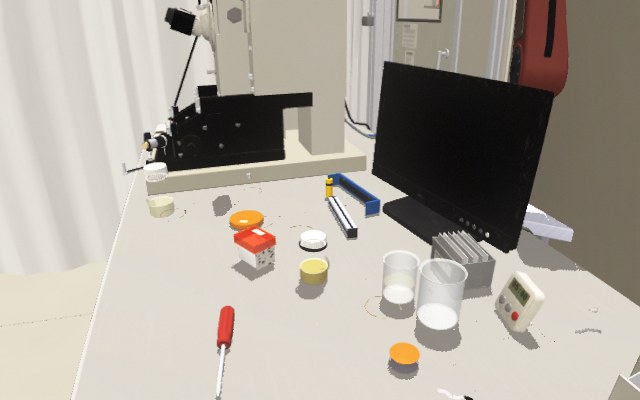

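The top view shows the rail at (317,238)–(377,187), the bay's fence at (373,237)–(430,163), the post at (396,172), the bottle at (232,235), the box at (236,176) and the carrier at (296,130). The monitor (505,190)–(315,390) stands on the fence side.

```bash
cat > h.py <<'E'
import numpy as np,cv2
def ray(c,uv):
    p=cv2.undistortPoints(np.float32(uv).reshape(-1,1,2),c['intrinsics'],c['distortion']).reshape(-1,2)
    E=c['extrinsics']; return E[:3,3],np.c_[p,np.ones(len(p))]@E[:3,:3].T
def onplane(c,uv,z):
    o,d=ray(c,uv); return o+d*((z-o[2])/d[:,2])[:,None]
def cloud(c):
    v,u=np.mgrid[0:400,0:640]; o,d=ray(c,np.c_[u.ravel(),v.ravel()])
    return (o+d*c['range_z'].reshape(-1,1)).reshape(400,640,3)
def blob(m):
    n,l,s,ce=cv2.connectedComponentsWithStats(m.astype(np.uint8)); k=1+np.argmax(s[1:,4]); return l==k
def box(pts):
    r=cv2.minAreaRect(np.float32(pts)); return r
E
python3 - <<'E'
import pickle
from h import *
d=pickle.load(open('c0.pkl','rb')); c=d['top']; im=c['image']; hsv=cv2.cvtColor(im,cv2.COLOR_BGR2HSV); P=cloud(c)
H,S,V=[hsv[...,i].astype(int) for i in range(3)]
uu=np.mgrid[0:400,0:640]; v,u=uu
def roi(a,b,e,f): return (u>=a)&(u<=b)&(v>=e)&(v<=f)
def rep(n,m,z):
    m=blob(m); q=np.c_[u[m],v[m]]; w=onplane(c,q,z)[:,:2]; r=cv2.minAreaRect(np.float32(w)); zz=P[m][:,2]
    print(n,m.sum(),'c',np.round(r[0],4),'sz',np.round(r[1],4),'ang',round(r[2],2),'mean',w.mean(0).round(4),'z',np.percentile(zz,[10,50,90]).round(3)); return w
rep('bay',(H>100)&(H<130)&(S>90)&roi(355,450,140,255),.03)
rep('post',(H>18)&(H<35)&(S>110)&roi(380,410,155,190),.045)
m=roi(305,385,175,248)&(P[...,2]>.012)&(P[...,2]<.035)&(S<90)
w=rep('rail',m,.02)
rep('rail dk/bright',roi(305,385,175,248)&((V<75)|(V>215)),.02)
rep('car',(H>4)&(H<18)&(S>130)&roi(270,325,105,155),.014)
rep('box',((H<6)|(H>172))&(S>130)&roi(215,260,150,200),.052)
rep('bot',roi(215,250,218,250)&(P[...,2]>.06),.08)
print('bench z',np.median(P[250:270,100:140,2]), V[roi(340,352,205,215)].reshape(-1)[:30])
# tall things
for a,b in((.04,.12),(.12,.25),(.25,.6)):
  for n,cc in d.items():
    Q=cloud(cc).reshape(-1,3); ok=(cc['range_z'].ravel()>0)&(Q[:,2]>a)&(Q[:,2]<b)&(Q[:,0]>.2)&(Q[:,0]<.8)&(Q[:,1]>-.1)&(Q[:,1]<.6); Q=Q[ok]
    g=np.unique((Q[:,:2]/.05).round().astype(int),axis=0)*.05
    print(n,a,b,{round(float(x),2):g[g[:,0]==x,1].round(2).tolist() for x in np.unique(g[:,0])})
cv2.imwrite('pics/crop.png',cv2.resize(im[140:260,290:450],None,fx=5,fy=5,interpolation=cv2.INTER_CUBIC))
E
```

```text
bay 376 c [0.5185 0.2215] sz [0.0315 0.1913] ang 53.58 mean [0.5172 0.2123] z [0.021 0.03  0.033]
post 63 c [0.5672 0.2397] sz [0.0124 0.023 ] ang 46.36 mean [0.5671 0.239 ] z [0.02  0.044 0.048]
rail 848 c [0.4923 0.3312] sz [0.0208 0.1608] ang 40.86 mean [0.4917 0.3319] z [0.019 0.021 0.023]
rail dk/bright 147 c [0.4874 0.3277] sz [0.0037 0.151 ] ang 40.97 mean [0.4863 0.329 ] z [0.019 0.021 0.023]
car 770 c [0.6583 0.4354] sz [0.0645 0.0655] ang 1.64 mean [0.6588 0.4339] z [0.012 0.015 0.017]
box 597 c [0.5512 0.5464] sz [0.0492 0.0582] ang 73.09 mean [0.5506 0.5492] z [0.051 0.053 0.056]
bot 417 c [0.4359 0.5443] sz [0.0426 0.0406] ang 3.03 mean [0.4363 0.5448] z [0.072 0.08  0.082]
bench z 0.0011008861149209292 [157 156 154 147 144 163 194 218 224 223 213 174 118 156 155 149 146 161
 197 220 223 221 208 168 116  86 154 148 154 180]
top 0.04 0.12 {0.2: [0.0, 0.35, 0.4, 0.45, 0.5, 0.55, 0.6], 0.25: [-0.05, 0.0, 0.3, 0.35, 0.4, 0.45, 0.5, 0.55, 0.6], 0.3: [-0.05, 0.15, 0.25, 0.3, 0.4, 0.5, 0.55], 0.35: [0.25, 0.5, 0.55], 0.4: [0.2, 0.25, 0.55], 0.45: [0.15, 0.2, 0.55], 0.5: [0.15, 
[... 1160 characters left out ...]
0.5: [0.15], 0.6: [0.05, 0.1], 0.65: [0.05, 0.1, 0.15], 0.7: [0.05, 0.1, 0.15, 0.2], 0.75: [0.0, 0.05, 0.15, 0.2, 0.25], 0.8: [0.0, 0.2, 0.25, 0.3]}
top 0.25 0.6 {0.2: [0.05, 0.1, 0.3, 0.35], 0.25: [-0.05, 0.0, 0.05, 0.25, 0.3], 0.3: [-0.05, 0.2, 0.25, 0.3], 0.35: [0.2, 0.25], 0.4: [0.15, 0.2], 0.45: [0.1, 0.15], 0.5: [0.1, 0.15], 0.6: [0.05, 0.1], 0.65: [0.0, 0.05, 0.1, 0.15], 0.7: [0.0, 0.05, 0.1, 0.15, 0.2], 0.75: [0.2, 0.25]}
scene 0.25 0.6 {0.2: [0.05, 0.1, 0.3, 0.35], 0.25: [-0.05, 0.0, 0.05, 0.3], 0.3: [-0.05, 0.25, 0.3], 0.35: [0.2, 0.25], 0.4: [0.15, 0.2], 0.45: [0.15, 0.2], 0.5: [0.1, 0.15], 0.6: [0.05, 0.1], 0.65: [0.1, 0.15], 0.7: [0.15, 0.2], 0.75: [0.2, 0.25], 0.8: [0.2, 0.25]}
```

View pics/crop.png

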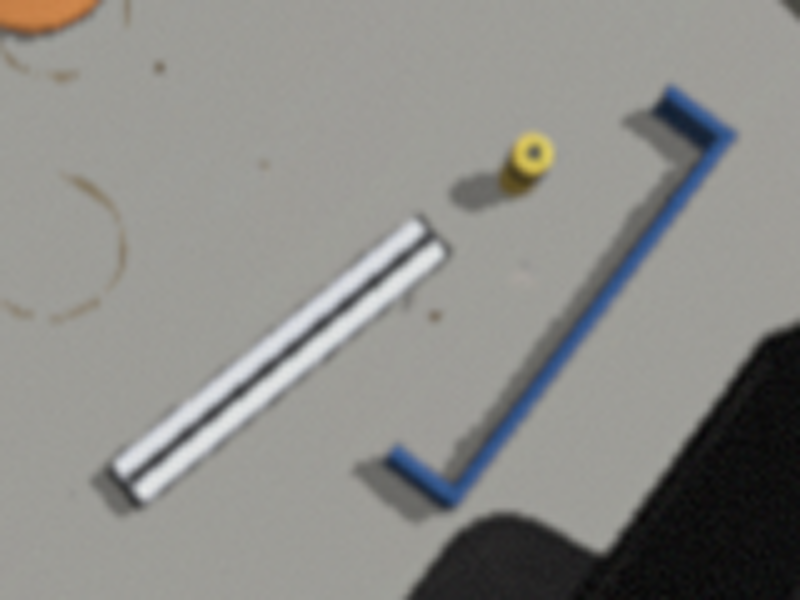

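The crop shows the rail's post-side end at (435,233), the post's top at (533,153), the bay's outer corners at (735,133) and (452,503), and its cheek tips at (670,90) and (395,450). Everything matches the given sizes. The monitor stands between the base and the bay, so I'll check arm clearance over it before moving.

```bash
cat >> h.py <<'E'
def bayframe():
    import pickle
    c=pickle.load(open('c0.pkl','rb'))['top']
    q=np.array([[735,133],[452,503]])/5+[290,140]
    w=onplane(c,q,.03)[:,:2]
    y=w[0]-w[1]; L=np.linalg.norm(y); y/=L; x=np.array([y[1],-y[0]])
    return (w[0]+w[1])/2-x*.006,x,y,L
O,BX,BY,BL=bayframe()
def tobay(p): d=np.asarray(p)[...,:2]-O; return np.stack([d@BX,d@BY],-1)
def fromb(x,y): return O+x*BX+y*BY
E
python3 - <<'E'
import pickle
from h import *
from cell import *
from scipy.spatial.transform import Rotation as R
from scipy.optimize import least_squares
d=pickle.load(open('c0.pkl','rb')); c=d['top']
print('bay',O,BX,BY,BL, 'ang',np.degrees(np.arctan2(*BY[::-1])))
q=lambda *p:np.array(p)/5+[290,140]
print('cheeks',tobay(onplane(c,q([670,90],[395,450]),.03)).round(4).tolist())
print('post',tobay(onplane(c,q([533,153]),.045)).round(4).tolist())
print('rail corners',tobay(onplane(c,q([420,215],[450,252],[113,466],[140,505]),.02)).round(4).tolist())
for n,p in dict(car=(.6583,.4354),box=(.5512,.5464),bot=(.4359,.5443)).items(): print(n,tobay(p).round(3))
# monitor in bay frame
for n,cc in d.items():
    Q=cloud(cc).reshape(-1,3); Q=Q[cc['range_z'].ravel()>0]; b=tobay(Q); 
    for a in np.arange(.02,.55,.06):
        k=(Q[:,2]>a)&(Q[:,2]<a+.06)&(b[:,0]>.012)&(b[:,0]<.3)&(b[:,1]>-.35)&(b[:,1]<.22)
        if k.sum()>20: print(n,round(a,2),k.sum(),'x',np.percentile(b[k,0],[2,50,98]).round(3),'y',np.percentile(b[k,1],[2,98]).round(3),'z',Q[k,2].max().round(3))
# kinematics
s=read_state(); Rd=R.from_rotvec(s['tool_rot']).as_matrix()
D=[]
for x in np.linspace(.4,.8,4):
  for z in(.05,.15,.25,.35):
    for tilt in(0,.3,-.3):
      Rt=R.from_euler('y',tilt).as_matrix()@R.from_rotvec([np.pi,0,0]).as_matrix()
      a=solve_ik([x,0,z],R.from_matrix(Rt).as_rotvec())
      if a is not None and abs(np.sin(a[3]))<.02: D.append(np.r_[a,x,z])
D=np.array(D); print(len(D), 'q4',D[:3,3])
def f(p):
    a1,d1,L1,L2,o,T=p; A=D[:,1];B=A+D[:,2];C=B+D[:,4]
    return np.r_[a1+L1*np.sin(A)+L2*np.sin(B)+o*np.cos(B)+T*np.sin(C)-D[:,6], d1+L1*np.cos(A)+L2*np.cos(B)-o*np.sin(B)+T*np.cos(C)-D[:,7]]
r=least_squares(f,[0,.3,.4,.4,0,.3]); print('a1,d1,L1,L2,o,T',r.x.round(4),r.cost)
E
```

```text
bay [0.51372917 0.21243253] [-0.6002313  -0.79982647] [ 0.79982647 -0.6002313 ] 0.18882340417095267 ang -36.88646496811302
cheeks [[-0.025, 0.0923], [-0.0238, -0.0918]]
post [[-0.0523, 0.032]]
rail corners [[-0.073, -0.009], [-0.0546, -0.0135], [-0.106, -0.1634], [-0.0883, -0.1688]]
car [-0.265 -0.018]
box [-0.29 -0.17]
bot [-0.219 -0.261]
top 0.02 3243 x [0.015 0.066 0.118] y [-0.341  0.214] z 0.08
top 0.08 2013 x [0.017 0.072 0.078] y [-0.341  0.198] z 0.14
top 0.14 2018 x [0.065 0.078 0.083] y [-0.341  0.193] z 0.2
top 0.2 3201 x [0.018 0.083 0.131] y [-0.341  0.162] z 0.26
top 0.26 7319 x [0.022 0.096 0.288] y [-0.326  0.161] z 0.32
top 0.32 1569 x [0.014 0.271 0.298] y [-0.192  0.163] z 0.38
top 0.38 1458 x [0.013 0.046 0.299] y [-0.176  0.164] z 0.44
top 0.44 2247 x [0.013 0.038 0.299] y [-0.152  0.218] z 0.483
scene 0.02 3649 x [0.016 0.066 0.105] y [-0.346  0.198] z 0.08
scene 0.08 4472 x [0.024 0.073 0.078] y [-0.344  0.197] z 0.14
scene 0.14 4772 x [0.023 0.079 0.084] y [-0.345  0.197] z 0.2
scene 0.2 4997 x [0.023 0.084 0.089] y [-0.345  0.161] z 0.26
scene 0.26 4685 x [0.021 0.088 0.296] y [-0.344  0.162] z 0.32
scene 0.32 1471 x [0.015 0.28  0.299] y [-0.225  0.164] z 0.38
scene 0.38 1019 x [0.015 0.283 0.3  ] y [-0.217  0.165] z 0.433
16 q4 [-4.4408921e-16 -4.4408921e-16 -4.4408921e-16]
a1,d1,L1,L2,o,T [0.0053 0.2957 0.4512 0.5571 0.06   0.3043] 1.1187589570355405e-06
```

The arm reaches over the monitor, whose top is at about 0.3 m, so I'll raise the tool and map the tall obstacles for the swing at the same time.

```bash
sed -i 's/^O,BX,BY,BL=bayframe()/&; O=O+.002*BX/' h.py; cat >> h.py <<'E'
from scipy.spatial.transform import Rotation as R
def ori(th,flip=1):
    # tool down, tool y along the rail direction at angle th (from bay y towards bay x)
    y=np.r_[np.sin(th)*BX+np.cos(th)*BY,0]*flip; z=np.array([0,0,-1.]); return R.from_matrix(np.c_[np.cross(y,z),y,z]).as_rotvec()
def P3(x,y,z): return np.r_[fromb(x,y),z]
E
python3 - <<'E'
import pickle
from h import *
from cell import *
d=pickle.load(open('c0.pkl','rb'))
s=read_state(); p=s['eef_pos']
move_linear([p[0],p[1],.50],.2)
print(read_state()['t'],read_state()['q'].round(3) if hasattr(read_state()['q'],'round') else read_state()['q'])
Q=np.vstack([cloud(cc).reshape(-1,3)[cc['range_z'].ravel()>0] for cc in d.values()])
r=np.hypot(Q[:,0],Q[:,1]); az=np.degrees(np.arctan2(Q[:,1],Q[:,0]))
for a in range(-80,70,10):
    o=[]
    for z0 in(.08,.25,.4,.55,.7):
        k=(abs(az-a)<5)&(Q[:,2]>z0)&(Q[:,2]<z0+.15)&(r<1.1)
        o.append((int(k.sum()),*(np.percentile(r[k],[1,50,99]).round(2).tolist() if k.sum()>15 else ())))
    print(a,o)
for f in(1,-1):
    for z in (.15,.5):
        print(f,z,solve_ik(P3(-.115,-.082,z),ori(.21,f)))
E
```

```text
1.5917 [-1.299  0.139  1.219 -0.     1.787 -0.112]
-80 [(0,), (0,), (0,), (0,), (0,)]
-70 [(0,), (0,), (0,), (0,), (0,)]
-60 [(0,), (0,), (0,), (0,), (0,)]
-50 [(0,), (0,), (0,), (0,), (0,)]
-40 [(623, 0.93, 0.99, 1.1), (821, 0.92, 0.94, 1.1), (336, 0.92, 0.94, 1.09), (0,), (0,)]
-30 [(212, 0.93, 0.94, 0.99), (316, 0.93, 0.95, 1.0), (108, 0.93, 0.95, 0.99), (0,), (0,)]
-20 [(11,), (0,), (0,), (0,), (0,)]
-10 [(2768, 0.23, 0.29, 0.9), (3713, 0.23, 0.26, 0.85), (383, 0.24, 0.27, 0.3), (0,), (0,)]
0 [(1392, 0.19, 0.63, 0.85), (426, 0.23, 0.23, 0.24), (1609, 0.23, 0.67, 0.7), (0,), (0,)]
10 [(5718, 0.61, 0.7, 1.08), (13545, 0.23, 0.68, 0.94), (8040, 0.23, 0.66, 0.94), (0,), (0,)]
20 [(12591, 0.45, 0.84, 1.04), (8798, 0.23, 0.76, 0.97), (2012, 0.19, 0.78, 1.0), (0,), (0,)]
30 [(4435, 0.15, 0.44, 1.0), (5449, 0.15, 0.23, 0.44), (646, 0.15, 0.17, 0.22), (0,), (0,)]
40 [(3706, 0.15, 0.41, 0.43), (3406, 0.15, 0.39, 0.41), (213, 0.14, 0.15, 0.15), (0,), (0,)]
50 [(4310, 0.15, 0.4, 0.71), (3107, 0.15, 0.38, 0.4), (234, 0.14, 0.15, 0.15), (0,), (0,)]
60 [(4832, 0.15, 0.4, 0.41), (2943, 0.15, 0.39, 0.4), (272, 0.15, 0.15, 0.16), (0,), (0,)]
1 0.15 [ 4.86425113e-01  2.93740840e-01  1.67950908e+00 -8.88178420e-16
  1.16834273e+00  1.34021538e+00]
1 0.5 [ 4.86425113e-01  1.38683204e-01  1.21538130e+00 -8.88178420e-16
  1.78752815e+00  1.34021538e+00]
-1 0.15 [ 0.48642511  0.29374084  1.67950908  0.          1.16834273 -1.80137728]
-1 0.5 [ 0.48642511  0.1386832   1.2153813   0.          1.78752815 -1.80137728]
```

```bash
cat >> h.py <<'E'
import cell
def shot(name,view=False):
    c=cell.camera('top'); cv2.imwrite(f'pics/{name}.png',cv2.resize(c['image'][130:280,270:470],None,fx=4,fy=4,interpolation=cv2.INTER_CUBIC))
    Pc=cloud(c); b=tobay(Pc); hs=cv2.cvtColor(c['image'],cv2.COLOR_BGR2HSV)
    m=(Pc[...,2]>.012)&(Pc[...,2]<.027)&(b[...,0]>-.14)&(b[...,0]<-.001)&(abs(b[...,1])<.2)&~((abs(b[...,1])>.085)&(b[...,0]>-.03))&(hs[...,1]<90)&(np.hypot(b[...,0]+.054,b[...,1]-.032)>.014)
    m=blob(m); v,u=np.nonzero(m); w=tobay(onplane(c,np.c_[u,v],.02))
    r=cv2.minAreaRect(np.float32(w)); pt=cv2.boxPoints(r); L=sorted(range(4),key=lambda i:pt[i][1])
    eb=pt[L[:2]].mean(0); ea=pt[L[2:]].mean(0); th=np.arctan2(*(ea-eb))
    print(name,'n',m.sum(),'c',np.round(r[0],4),'sz',np.round(r[1],3),'ea',ea.round(4),'eb',eb.round(4),'th',round(float(th),3)); return np.array(r[0]),th
def st(t=''):
    s=cell.read_state(); print(t,'t',round(s['t'],2),'tcp bay',tobay(s['eef_pos']).round(4),'z',round(s['eef_pos'][2],4),'F',np.round(s['ft_force'],1),'gap',round(s['finger_gap'],3))
E
python3 - <<'E'
from h import *
from cell import *
c,th=shot('s1'); n=np.array([np.cos(th),-np.sin(th)])
print(camera('wrist')['tool_from_camera'].round(3).tolist())
p=read_state()['eef_pos']; u=p[:2]/np.hypot(*p[:2])
move_linear(np.r_[u*.48,.58],.3)
a=c-n*.036
tgt=P3(*a,.58)[:2]; v=tgt/np.hypot(*tgt)
goto(np.r_[v*.48,.58],ori(th)); st('swung')
gripper_to(.06)
goto(np.r_[tgt,.15],ori(th))
move_linear(np.r_[tgt,.006],.15); st('down')
for k in (.012,.022,.040,.051):
    b=c+n*(k-.036); move_linear(P3(*b,.006),.06); st(k)
shot('s2')
E
```

```text
s1 n 847 c [-0.0842 -0.0885] sz [0.161 0.021] ea [-0.0672 -0.0098] eb [-0.1011 -0.1672] th 0.212
[[-0.001, -0.959, -0.284, 0.072], [1.0, -0.001, -0.001, -0.0], [0.001, -0.284, 0.959, -0.143], [0.0, 0.0, 0.0, 1.0]]
swung t 5.03 tcp bay [ 0.022  -0.1283] z 0.5799 F [-0.  -0.4 -0.5] gap 0.085
down t 8.18 tcp bay [-0.1205 -0.0804] z 0.0073 F [-0.1 -0.  -0.7] gap 0.06
0.012 t 8.53 tcp bay [-0.1072 -0.0836] z 0.0064 F [-0.4 -0.3 -0.1] gap 0.06
0.022 t 8.85 tcp bay [-0.0973 -0.0857] z 0.006 F [ 0.6  0.1 -0.4] gap 0.06
0.04 t 9.3 tcp bay [-0.0792 -0.0897] z 0.0056 F [0.6 0.6 0.1] gap 0.06
0.051 t 9.63 tcp bay [-0.0686 -0.092 ] z 0.0058 F [-0.9  0.1  0.2] gap 0.06
s2 n 278 c [-0.0593 -0.1494] sz [0.053 0.02 ] ea [-0.0537 -0.1237] eb [-0.0649 -0.1752] th 0.213
```

View pics/s2.png

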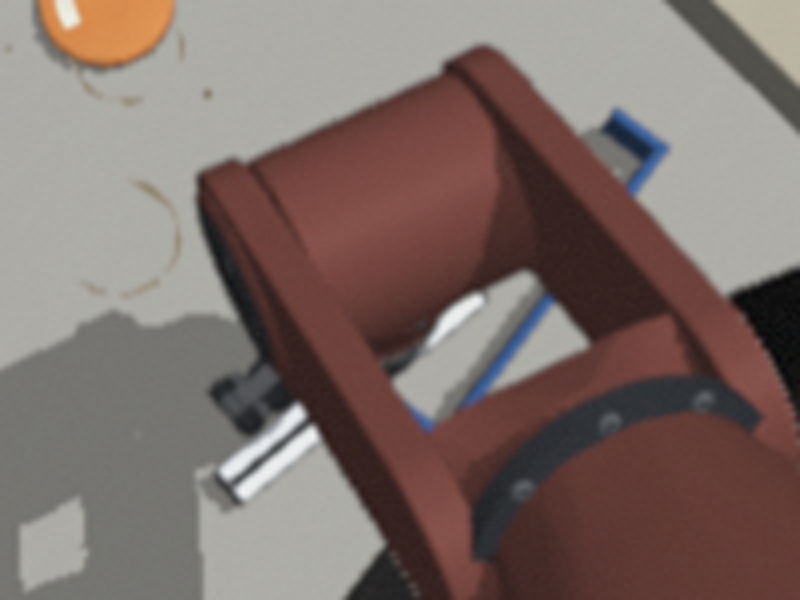

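The arm hides the rail's middle. Its free end at (235,480) moved as planned, giving a rail centre of about (-48,-97) mm at θ=0.21. Next I'll push the end face along the rail's axis with closed fingers.

```bash
python3 - <<'E'
from h import *
from cell import *
th=.213; n=np.array([np.cos(th),-np.sin(th)]); a=np.array([np.sin(th),np.cos(th)])
eb=np.array([-.0649,-.1752])
p=tobay(read_state()['eef_pos'])
move_linear(P3(*(p-n*.02),.006),.1)
move_linear(P3(*(p-n*.02),.07),.15); gripper_to(0)
s=eb-a*.030
goto(P3(*s,.08),ori(th)); move_linear(P3(*s,.007),.1); st('down')
for k in (.012,.020,.050,.080):
    move_linear(P3(*(s+a*k),.007),.06); st(k)
shot('s3')
E
```

```text
down t 12.62 tcp bay [-0.0719 -0.2042] z 0.0074 F [0.6 1.3 0.6] gap -0.0
0.012 t 12.97 tcp bay [-0.069  -0.1921] z 0.0076 F [-0.5 -0.1  0.3] gap 0.0
0.02 t 13.26 tcp bay [-0.0669 -0.1846] z 0.007 F [0.3 0.7 0.2] gap -0.0
0.05 t 13.91 tcp bay [-0.0606 -0.1551] z 0.007 F [-0.5  0.6  0.1] gap 0.0
0.08 t 14.56 tcp bay [-0.0543 -0.1258] z 0.007 F [ 0.  -0.6  0.3] gap 0.0
s3 n 156 c [-0.0846  0.1729] sz [0.009 0.11 ] ea [-0.1393  0.18  ] eb [-0.0299  0.1659] th -1.443
```

View pics/s3.png

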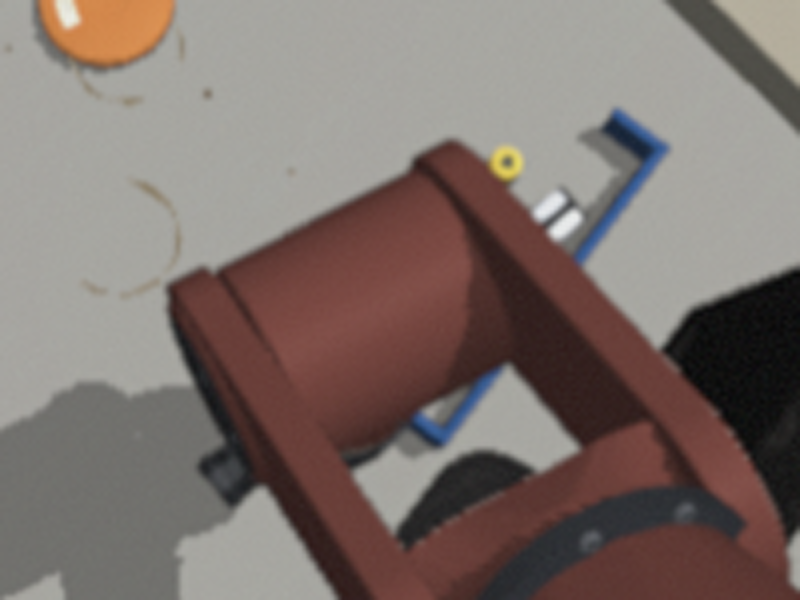

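The image shows end_a at about (575,205), behind the post at (507,162), with the other end still outside. I'll continue lengthwise, then swing the outer end in with two spread fingers held parallel to the fence.

```bash
python3 - <<'E'
from h import *
from cell import *
th=.213; a=np.array([np.sin(th),np.cos(th)])
p=tobay(read_state()['eef_pos'])
k=(-.0955-p[1])/a[1]
for f in (.5,1): move_linear(P3(*(p+a*k*f),.007),.05); st(f)
p=p+a*k
move_linear(P3(*(p-a*.02),.007),.1); move_linear(P3(*(p-a*.02),.09),.15)
gripper_to(.06)
goto(P3(-.11,-.034,.10),ori(0)); shot('s4')
E
```

```text
0.5 t 15.07 tcp bay [-0.051  -0.1102] z 0.007 F [ 0.2 -0.1  0.8] gap -0.0
1 t 15.53 tcp bay [-0.0477 -0.0949] z 0.007 F [-0.1 -0.3 -0.7] gap 0.0
s4 n 160 c [-0.0417 -0.0657] sz [0.032 0.02 ] ea [-0.0385 -0.0503] eb [-0.045  -0.0812] th 0.207
```

View pics/s4.png

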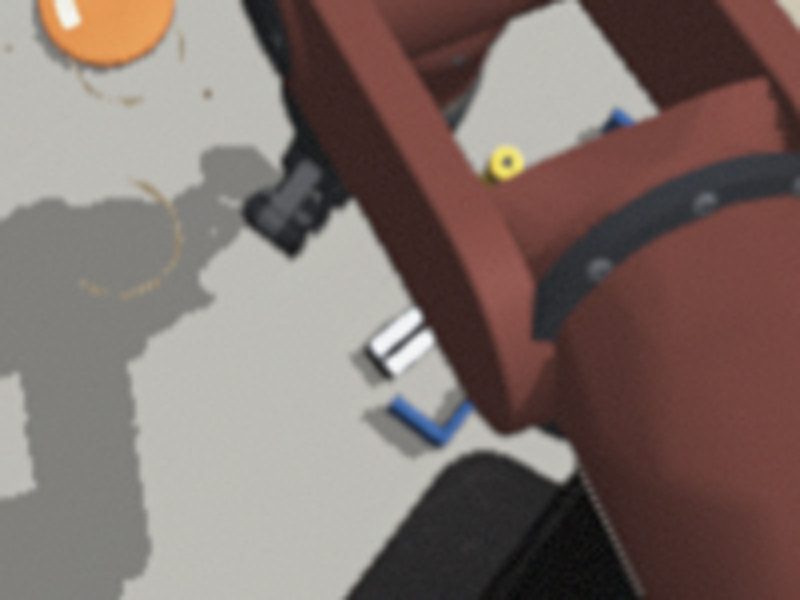

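The outer end measures (-45,-81) mm, clear of the -y cheek tip, which is at (400,405) in the image. Now I'll swing it in.

```bash
python3 - <<'E'
from h import *
from cell import *
move_linear(P3(-.085,-.034,.10),.15); move_linear(P3(-.085,-.034,.007),.12); st('down')
for x in (-.065,-.050,-.040,-.036,-.034,-.032,-.030,-.028):
    move_linear(P3(x,-.034,.007),.04); st(x)
    F=np.array(read_state()['ft_force'])
    if np.linalg.norm(F[:2])>8: break
p=tobay(read_state()['eef_pos'])
move_linear(P3(p[0]-.03,p[1],.007),.08); move_linear(P3(p[0]-.03,p[1],.12),.15)
move_linear(P3(-.14,-.20,.25),.25)
shot('s5'); st()
E
```

```text
down t 18.96 tcp bay [-0.0858 -0.0335] z 0.0078 F [-0.4  0.3  0.7] gap 0.06
-0.065 t 19.61 tcp bay [-0.065  -0.0339] z 0.0071 F [0.2 0.5 0.4] gap 0.06
-0.05 t 20.13 tcp bay [-0.0495 -0.034 ] z 0.0069 F [ 0.1 -0.2  0.3] gap 0.06
-0.04 t 20.53 tcp bay [-0.0395 -0.0341] z 0.0069 F [-0.5 -0.2 -0.8] gap 0.06
-0.036 t 20.78 tcp bay [-0.0356 -0.0341] z 0.0069 F [-0.7  0.4 -0.6] gap 0.06
-0.034 t 21.03 tcp bay [-0.034 -0.034] z 0.007 F [ 1.7  1.1 -0.4] gap 0.06
-0.032 t 21.28 tcp bay [-0.0319 -0.034 ] z 0.007 F [0.3 0.3 0.5] gap 0.06
-0.03 t 21.53 tcp bay [-0.0317 -0.0339] z 0.0075 F [ 3.2  4.8 -2.2] gap 0.06
-0.028 t 21.78 tcp bay [-0.0317 -0.0338] z 0.0082 F [ 2.9  8.2 -2.5] gap 0.06
s5 n 545 c [-0.0124  0.0253] sz [0.023 0.108] ea [-0.0126  0.0795] eb [-0.0123 -0.0288] th -0.002
 t 24.36 tcp bay [-0.1387 -0.1991] z 0.2481 F [-0.  -0.3  0.3] gap 0.06
```

View pics/s5.png

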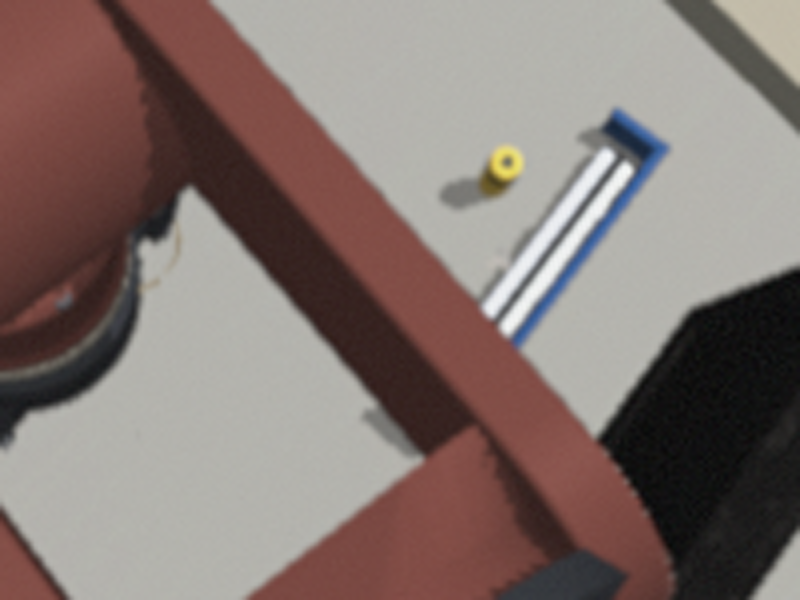

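The rail lies parallel to the fence (θ≈0) with its +y end at y≈80 mm, so it is centred. The fingers stopped against the fence with the contact force rising. The hand is clear at z=0.25 m, so I'm handing in.

```bash
python3 -c "
from cell import *
print(finish_job())"
```

```text
the job is handed in; nothing more can be done
None
```

The rail is in the bay, flat against the back fence and centred to within about 1 mm by the last top view (its −y half was hidden by the arm); the bystanders were never approached, the hand is clear, and the job was handed in at about 24 s, with no verdict returned.

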